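# Tuck the insert plate into the microscope stage

## Robot

A 7-joint arm with a two-finger parallel gripper is mounted at the origin on the work surface. World frame = base frame: x ahead of the robot, y to its left, z up, the work surface at z = 0. Lengths are in mm, angles in rad, forces in N, time in s.
With the tool pointing down it reaches from about 400 to 875 mm from the base axis. Payload 4.4 kg.
Tool frame: the origin (TCP) lies at the very end of the fingers, on their centre line; the grasp point (between the pads) lies 19 mm behind it; z points along the fingers, y is the direction in which the jaws open and shut (so a half turn about z gives the same grasp; the last joint's range is limited). The gripper opens to 85 mm and grips with 20 to 120 N. Pads are 22 mm wide; open, the fingers measure 114 mm over their backs; the gripper's body (76 mm by 85 mm) begins 54 mm behind the grasp point. The pads swing forward as they close: fully open they stand 13 mm farther back than shut.
Start: joints at [-1.409, 0.628, 0.038, 1.517, -0.027, 0.996, -0.02], TCP at [146.767, 633.228, 231.313] pointing down, gripper open.
Joint ranges: [-3.06, 3.06], [-0.37, 2.12], [-1.25, 1.32], [0.18, 2.47], [-1.1, 4.24], [0.23, 1.98], [-2.94, 2.94]. Speed limits (rad/s): [2.57, 2.57, 3.14, 3.14, 3.14, 3.14, 3.14].

## Interface

Orientations are given as [roll, pitch, yaw] about the fixed x, y, z axes, in that order (R = Rz(yaw) Ry(pitch) Rx(roll)).
In Python, from cell import ctrl gives the robot as it stands.
- The arm moves only by the shell command python3 -m crank 'ROWS' [OPENING]. ROWS is JSON, a list that holds one entry, the list of rows, each a list of 6 numbers: the shift along the tool's x, y, z in units of 30 mm (1.0 is 30 mm), then the turn, a rotation vector about the tool's x, y, z in units of 6 degrees (1.0 is 6 degrees). In form: [[[tx, ty, tz, rx, ry, rz], ...]]. A call has 1 to 12 rows; each row shifts and turns the pose as measured when the row begins, along the tool's axes as they then stand; what a row does not reach is not made up. A row lasts 1/12 s, in which the tool goes at most 41.7 mm and 7.16 degrees, less where a joint would pass 70% of its speed; a pose out of reach is approached as far as the arm can. A call is refused whole if a number of a shift passes 1 or a number of a turn 1, either way. A call with a gripper value outside its range is refused whole. OPENING is the gripper command: -1 is fully open, 1 is shut, values between are in proportion, set as the call begins (- or left out, the last holds). The fingers move at their own pace and stop on an object; the grip force is fixed at half the most. Time passes only in rows, so rows that do not move let the fingers close. It gives the time, the measured TCP pose, the force and the opening at its end, in the units of the state.
- ctrl.read_state(): the state, without advancing time (a new reading comes with each control period).
- ctrl.get_image(name): name is "side" or "top"; returns a dict with "color" (400x640x3 uint8, red, green, blue), "depth" (400x640 float32, mm along the optical axis (not along the pixel's ray), 0 where there is no reading), "camera_matrix" (3x3 intrinsics, pixels), "R" (3x3) and "t" (3): a world point X has camera coordinates R X + t. Camera axes: x right, y down, z forward; pixel columns grow to the right and rows downward; lengths in mm; the calibration is good to about 2 mm. A picture is of the moment at which its call begins.
- ctrl.finish_job(): hands the job in, once; it reports no verdict.
Trained networks look in a picture, given as the dict that the camera call returned (one of the last four; its "shot" number tells which), for a name from the list of things; names that differ only in an ending like _2 or _b are one class to them, and where a whole thing is asked for, a point or a joint stands for the part that bears it (a point fixed in the world has none). Each returns a list of dicts, best first, with "conf" (0 to 1); they miss things now and then, are a little off and sometimes report something else, mostly with a low value. They report only what shows in the picture. A call takes as long as a camera call. They do not tell look-alikes from the thing itself.
- ctrl.search_frame(query, picture): "extent" ([centre column, centre row, width, height] in pixels, round what is visible of it).
The state is a dict: "clock": time; "qpos": joint angles; "qd": joint speeds; "tau": joint torques, N m; "eef_pos": TCP position; "tool_rot": TCP orientation; "force": force on the tool from outside, world axes, zero at the start; "torque": the same for the moment, N m; "width": finger opening in mm.
Only numpy, scipy, OpenCV 4.12 (cv2) and the standard library are available. Lean on these libraries where they do the work, as an engineer would, in place of code of your own. Each camera call takes 0.05 s, during which the arm holds its last target. There are 200 camera calls.

## Task

Fit the black insert plate into the frame on the microscope stage: it is longer than the opening, so tip it, pass its lower end under the lip nearer the robot and press gently against the spring bar hidden there until the raised end clears the other lip. Then lay it flat on the ledges, let the spring carry it back so that its far end is tucked under the far lip too, and let go. Never push hard on the stage, and leave the oil bottle, the objective and the dish where they are.

Things in the scene. Friction and masses are not known exactly. Their poses are not given: they have to be found in the camera images.
- stage: Fixed cream light-base, 290 x 200 x 55 mm high; origin: centre of its underside, x along its length, away from the robot at yaw 0, z up. It carries an aluminium frame, locked on a slide along x: it does not give when pushed, but stands anywhere from -15 to +15 mm in x from nominal, an offset no pose shows (see or feel it). Over 30 N damages it.
- frame_mid (a point): Point of the base at the nominal frame middle, ledge height (z 66 mm of stage, x 0, y 0); does not follow the frame's offset. Nominal frame, mm: opening x -65 to 65, y -50 to 50; lips over both ends, undersides z 84, tops z 89; side walls y 50 to 70 either side, up to z 89. Black ledges (tops z 66) at x -110 to -25 and 50 to 95.
- near_lip (a point): Point of the base at the nominal inner lower edge of the near lip (x -65, z 84 mm of stage). Under this lip (x -110 to -65) is a brass spring bar, 84 mm wide, z 67.5 to 82.5, face at x -73 when free; it yields 10 mm towards -x (face to -83), 3.5 N at first, 5.5 N at the end, then solid. All shift with the frame's offset.
- far_lip (a point): Point of the base at the nominal inner lower edge of the far lip (x 65, z 84 mm of stage; lip x 65 to 95). A solid wall at x 71 closes the pocket under it. The plate goes down past this lip only with the spring bar pressed in 8 mm or more; then the spring drives it to that wall, bar still in 2 mm. All shift with the frame's offset.
- plate: Loose black insert plate, 146 (x) x 90 (y) x 6 mm, 0.2 to 0.31 kg, two pale windows, same either way round; origin: centre of its underside, z up. An orange lifting fin stands on its middle, 12 mm thick along x, 50 mm wide along y, from 6 to 56 mm above the underside. Starts flat on the bench. Seated, its underside is at z 66 mm of stage, its x axis along the stage's x.
- plate_end_a (a point): middle of the plate's lower edge at its -x end (73 mm from the origin)
- plate_end_b (a point): middle of the plate's lower edge at its +x end (73 mm from the origin)
- oil: bystander: amber bottle with black cap, 34 mm diameter, 75 mm high, standing on the bench; origin at the centre of its underside
- objective: bystander: steel microscope objective, 34 mm diameter, 46 mm high, standing on the bench; origin at the centre of its underside
- dish: bystander: white open dish, 60 mm diameter, 16 mm high, on the bench; origin at the centre of its underside
There are look-alikes about, which are no part of the job. What is meant by the plate is not pink or red, and is the larger of those in its own colour.

How it is judged (in metres and radians):
On the way, in this order (a step that is already met when the one before it is completed fails the run):
1. the plate, tipped by more than 6 degrees, has its lower end down in the frame below lip height and pressed on the stage (angle between plate's own z axis and vertical above 0.105 rad and contact force between plate and stage above 2 N and z of any of plate_end_a, plate_end_b in the frame of stage below 0.081 m and z of plate in the frame of stage above 0.067 m and horizontal distance between plate and stage below 0.06 m), for 0.2 s.
2. the plate lies flat inside the frame, down at the ledges (angle between plate's own z axis and vertical below 0.04 rad and z of plate in the frame of stage below 0.0695 m and horizontal distance between plate and stage below 0.04 m), for 0.2 s.
At the end, for the whole second after the job is handed in: The plate is at rest and released, flat (0.03 rad) on the ledges, its underside within 2.5 mm of ledge height, its centre within 25 mm of the middle of the base, its length along the stage (0.08 rad); so it is held under both lips (angle between plate's own z axis and vertical below 0.03 rad and z of plate in the frame of stage between 0.063 and 0.0685 m and horizontal distance between plate and stage below 0.025 m and angle between the x axis of plate and the x axis of stage, either way round below 0.08 rad and linear speed of plate below 0.02 m/s and contact force between the fingers and plate below 0.1 N); the robot touches nothing.
It fails at once if the stage is pushed or struck with more than 30 N (contact force between anything else and stage above 30 N).
It fails at once if a bystander is moved by more than 25 mm (distance of any of oil, objective, dish from where it was at the start of the episode above 0.025 m).
It also fails if it takes over 48 s, if anything falls off the work surface, if the arm or the gripper's body presses on something with over 40 N, if the wrist force passes 120 N, or if a joint passes its speed limit or range.

## Working session

There is one attempt and no reset: what is moved stays moved. The work goes in short steps, Python scripts to look and compute and a shell command to move; the robot and the scene stay as the last step left them, time stands still between calls to the robot, and variables do not carry over. Pictures are saved under pics/ and viewed, about 8 in all and at most 12, crops included, and the job is handed in when it is done.

```bash
ls; mkdir -p pics
cat > h.py <<'E'
import numpy as np, cv2
from cell import ctrl
from scipy.spatial.transform import Rotation as Ro
def shot(n,f=None):
    p=ctrl.get_image(n)
    if f: cv2.imwrite('pics/'+f,p['color'][:,:,::-1])
    return p
def cloud(p):
    d=p['depth'].astype(float);K=p['camera_matrix'];v,u=np.indices(d.shape)
    c=np.stack([(u-K[0,2])/K[0,0]*d,(v-K[1,2])/K[1,1]*d,d],-1)
    w=(c-p['t'])@p['R']; w[d==0]=np.nan
    return w
E
python3 - <<'E'
from h import *
s=ctrl.read_state(); print(s)
for n in('top','side'):
    p=shot(n,n+'0.png'); w=cloud(p); np.savez(n+'0.npz',w=w,c=p['color'])
    print(n,p['camera_matrix'].tolist(),p['R'].round(3).tolist(),p['t'])
    for q in('plate','stage','oil','objective','dish'):
        for r in ctrl.search_frame(q,p)[:5]:
            c=r['extent'];print(q,round(r['conf'],2),np.round(c),w[int(c[1]),int(c[0])].round())
E
```

```text
pics
{'clock': 0.0, 'qpos': array([-1.40879159,  0.6293575 ,  0.03843729,  1.51836277, -0.0270254 ,
        0.99630375, -0.02004487]), 'qd': array([-0.00180352, -0.0002103 , -0.00074737,  0.00046956,  0.00081737,
       -0.00032942, -0.00045436]), 'tau': array([-2.35495845e-04, -5.63413489e+01,  1.22679580e+00, -1.93438286e+01,
        1.11790595e-02,  1.04633532e-02, -1.12299682e-05]), 'eef_pos': array([146.61624373, 632.60616609, 230.38330499]), 'tool_rot': array([-3.13967887e+00,  1.87786636e-06,  2.91373311e+00]), 'force': array([0.1858894 , 0.94169044, 0.11535744]), 'torque': array([-0.01454151, -0.00587148, -0.02767317]), 'width': 85.33429095092507}
top [[435.1047891766581, 0.0, 324.89023499048756], [0.0, 435.1047891766581, 204.41233519229246], [0.0, 0.0, 1.0]] [[0.011, -1.0, 0.02], [-0.992, -0.013, -0.124], [0.125, -0.019, -0.992]] [-108.90443632  572.59930272  941.61615219]
plate 0.88 [352. 294.  47.  50.] [ 379. -161.   38.]
plate 0.67 [378. 215.  54.  67.] [ 552. -217.   56.]
plate 0.56 [457. 272.  55.  72.] [ 429. -398.   26.]
stage 0.87 [203. 199. 110. 150.] [582. 169.  5
[... 269 characters left out ...]
 1.0]] [[0.968, -0.252, 0.002], [-0.193, -0.746, -0.637], [0.162, 0.616, -0.771]] [-587.6263171    81.62879454  831.74272685]
plate 0.9 [323. 273.  86.  73.] [ 553. -237.   22.]
plate 0.66 [289. 207.  48.  26.] [519. -67.  29.]
plate 0.64 [276. 371. 107.  58.] [ 430. -389.    5.]
plate 0.56 [229. 266.  48.  50.] [ 376. -172.   17.]
stage 0.64 [298. 140. 132.  96.] [580.  96.  71.]
oil 0.68 [429. 281.  22.  30.] [ 732. -318.   48.]
objective 0.72 [412. 229.  18.  20.] [ 752. -196.   43.]
objective 0.2 [324. 274.  84.  73.] [ 554. -239.   20.]
dish 0.97 [375. 202.  27.  22.] [714. -84.   6.]
dish 0.74 [324. 274.  88.  68.] [ 553. -237.   18.]
dish 0.49 [430. 282.  22.  30.] [ 733. -320.   48.]
```

```bash
python3 -c "
import cv2,numpy as np
a=cv2.imread('pics/top0.png');print(a.shape)"
```

```text
(400, 640, 3)
```

View pics/top0.png

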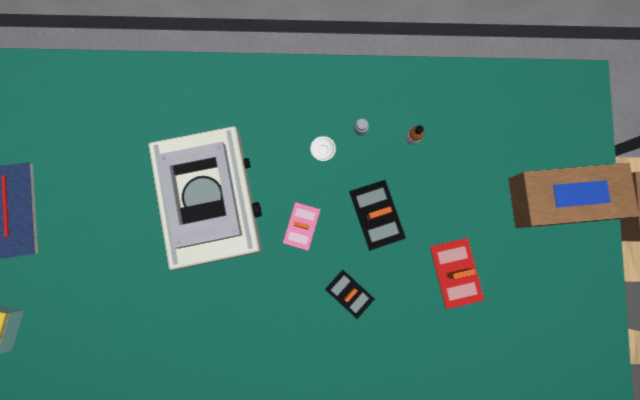

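View pics/side0.png

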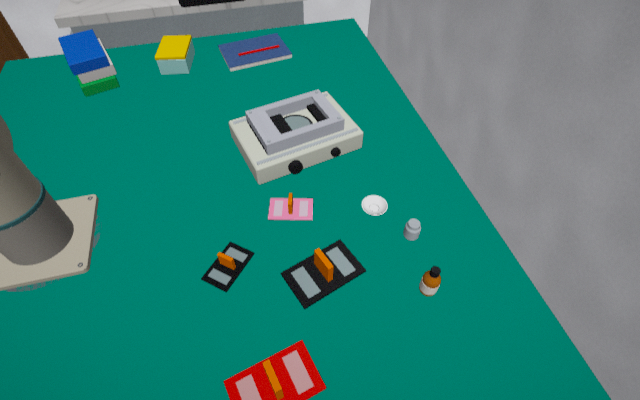

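The plate-like candidates in the top picture are large black (378,215), small black (350,294), pink (302,226) and red (457,272). I choose the large black one. Next I'll measure it and the stage, with one close crop to check.

```bash
cat > m.py <<'E'
from h import *
T=np.load('top0.npz');w=T['w'];c=T['c'].astype(int)
S=np.load('side0.npz');ws=S['w'];cs=S['c'].astype(int)
def rect(q):
    (x,y),(a,b),t=cv2.minAreaRect(q.astype(np.float32)); return np.round([x,y,a,b,t],1)
for nm,W,C,(u0,u1,v0,v1) in(('top',w,c,(340,412,170,260)),('side',ws,cs,(270,380,230,310))):
    m=np.zeros(W.shape[:2],bool);m[v0:v1,u0:u1]=1
    green=(C[...,1]>C[...,0]+30)
    pl=m&~green&(W[...,2]<20); fin=m&(C[...,0]>C[...,2]+80)
    print(nm,'plate',rect(W[pl][:,:2]),np.nanmedian(W[pl][:,2]),'fin',rect(W[fin][:,:2]),np.nanpercentile(W[fin][:,2],[5,50,95]))
    q=W[fin&(W[...,2]>45)];print(' fintop',len(q),rect(q[:,:2]),q.mean(0))
    bench=m&green;print(' bench z',np.nanmedian(W[bench][:,2]))
for nm,W,C,(u0,u1,v0,v1) in(('top',w,c,(140,270,120,275)),('side',ws,cs,(220,370,85,185))):
    m=np.zeros(W.shape[:2],bool);m[v0:v1,u0:u1]=1
    q=W[m];q=q[(q[:,2]>25)];print(nm,'stage',rect(q[:,:2]))
    q=W[m];print(np.histogram(q[:,2],bins=np.arange(40,100,4)))
    q=q[(q[:,2]>82)];print('frame top',len(q),np.median(q[:,2]),rect(q[:,:2]))
E
python3 m.py; python3 -c "
import cv2,numpy as np
a=cv2.imread('pics/top0.png')
l=cv2.resize(a[115:280,135:275],None,fx=3,fy=3,interpolation=cv2.INTER_CUBIC);r=cv2.resize(a[170:280,320:412],None,fx=4,fy=4,interpolation=cv2.INTER_CUBIC)
o=np.zeros((495,790,3),np.uint8);o[:495,:420]=l;o[:440,421:421+368]=r
cv2.imwrite('pics/crop0.png',o)"
```

```text
top plate [ 556.6 -223.6  143.7   88.1   18.7] 5.255296052832592 fin [ 559.7 -227.6   15.4   60.4   19.1] [27.55865437 54.78895334 57.69524377]
 fintop 125 [ 556.2 -223.2   11.7   50.    19.1] [ 555.96701323 -223.08169111   54.71562523]
 bench z -0.7539251843375617
side plate [ 553.6 -221.   144.9  102.3   19.1] 4.968876934760813 fin [ 559.  -209.2   31.5   82.2   16.8] [ 8.37624839 43.762071   55.71044624]
 fintop 188 [ 555.4 -226.7   12.6   50.4   19. ] [ 555.41427177 -229.42398406   53.3784237 ]
 bench z -1.184425068822005
top stage [589.  162.2 290.6 216.8  12.6]
(array([  93,   90,  913, 4593, 1039,  383,  847,  117,   70,   72,  107,
       1773, 1720,   44]), array([40, 44, 48, 52, 56, 60, 64, 68, 72, 76, 80, 84, 88, 92, 96]))
frame top 3598 87.95723863358418 [587.  169.6 205.8 141.1  12.5]
side stage [587.1 156.5 289.5 216.5  12.5]
(array([ 180,  180,  695, 2080,  186,  375,  367,  205,  170,  183,  191,
       1515,  295,    0]), array([40, 44, 48, 52, 56, 60, 64, 68, 72, 76, 80, 84, 88, 92, 96]))
frame top 1912 86.82688602115957 [585.5 165.8 207.4 145.8  13.2]
```

View pics/crop0.png

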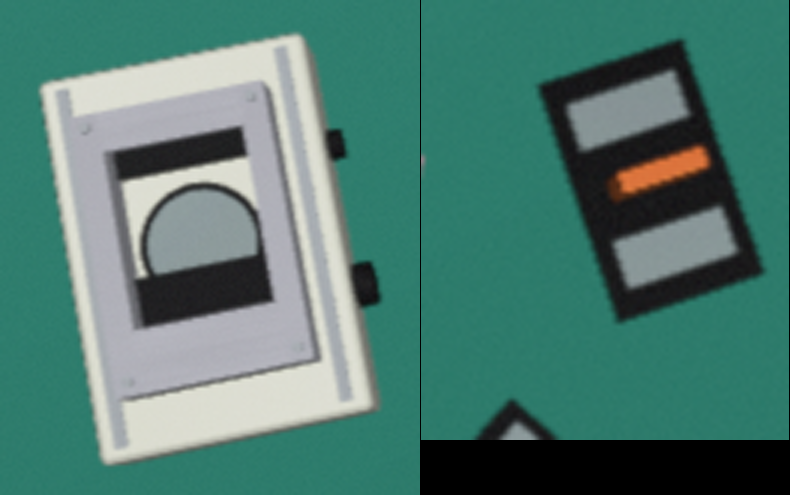

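```bash
cat >> h.py <<'E'
def goto(p,rpy=None,st=None):
    """print what remains to target TCP p (mm), rpy: shift in tool units, turn in units"""
    s=st or ctrl.read_state();R=Ro.from_euler('xyz',s['tool_rot'])
    d=R.inv().apply(np.array(p)-s['eef_pos'])/30
    r=(R.inv()*Ro.from_euler('xyz',rpy)).as_rotvec(degrees=True)/6 if rpy is not None else None
    print('shift units',d.round(3),'turn units',None if r is None else r.round(3),'| clock',round(s['clock'],2),'F',s['force'].round(1),'w',round(s['width'],1),'at',s['eef_pos'].round(1))
E
cat > m2.py <<'E'
from h import *
for n,b in(('top',(140,270,120,275)),('side',(220,370,85,185))):
    T=np.load(n+'0.npz');W=T['w'];u0,u1,v0,v1=b
    q=W[v0:v1,u0:u1].reshape(-1,3);q=q[~np.isnan(q[:,0])]
    f=q[q[:,2]>82]
    (x,y),_,t=cv2.minAreaRect(f[:,:2].astype(np.float32))
    for yaw in (12.5,):
        a=np.radians(yaw);X=np.array([np.cos(a),np.sin(a)]);Y=np.array([-X[1],X[0]])
        top=q[(q[:,2]>50)&(q[:,2]<58)]; 
        for nm,g,hi in(('base',top,0),('frame',f,1)):
            sx=g[:,:2]@X;sy=g[:,:2]@Y
            print(n,nm,'sx',np.percentile(sx,[.3,99.7]).round(1),'sy',np.percentile(sy,[.3,99.7]).round(1))
        sx=f[:,:2]@X;sy=f[:,:2]@Y;cy=np.median([sy.min(),sy.max()])
        mid=sx[abs(sy-cy)<35];h=np.sort(mid);i=np.argmax(np.diff(h));print(' opening sx',h[i],h[i+1])
        cx=(h[i]+h[i+1])/2
        m=sy[abs(sx-cx)<50];h=np.sort(m);i=np.argmax(np.diff(h));print(' opening sy',h[i],h[i+1])
        # yaw slope from frame edges: left edge y vs x
        bins=np.arange(cx-60,cx+60,10);
        e=[(c,sy[(abs(sx-c)<5)].max(),sy[(abs(sx-c)<5)].min()) for c in bins];e=np.array(e)
        print(' yaw corr deg',[np.degrees(np.polyfit(e[:,0],e[:,k],1)[0]).round(2) for k in(1,2)])
E
python3 m2.py
python3 - <<'E'
from h import *
yp=np.radians(19.0)
s=ctrl.read_state()
goto([580,180,230]);goto([556,-223,230])
# tool y along azimuth 19deg: yaw-90 = 19 -> yaw=109
goto([556,-223,230],[np.pi,0,np.radians(109)])
E
```

```text
top base sx [466.2 752.5] sy [-60.8 136.8]
top frame sx [507.4 712.3] sy [-31.6 108.6]
 opening sx 552.5097948505986 681.5086435466548
 opening sy -11.186578345136867 87.66858345666529
 yaw corr deg [np.float64(0.2), np.float64(0.15)]
side base sx [464.3 750.6] sy [-65.3 130.5]
side frame sx [504.7 710. ] sy [-36.7 105.7]
 opening sx 550.3594697974206 679.316353967984
 opening sy -12.569056667063201 82.09669872450827
 yaw corr deg [np.float64(0.48), np.float64(0.37)]
shift units [-17.48  -11.456   0.044] turn units None | clock 0.6 F [-0.1  0.5  0.1] w 85.8 at [146.8 633.2 231.3]
shift units [-19.734 -24.723   0.043] turn units None | clock 0.6 F [-0.1  0.5  0.1] w 85.8 at [146.8 633.2 231.3]
shift units [-19.734 -24.723   0.043] turn units [-0.000e+00 -1.000e-03  9.658e+00] | clock 0.6 F [-0.1  0.5  0.1] w 85.8 at [146.8 633.2 231.3]
```

```bash
python3 -m crank '[[[-0.97,-0.64,0,0,0,1],[-0.91,-0.73,0,0,0,1],[-1,-0.65,0,0,0,0],[-1,-0.65,0,0,0,0],[-1,-0.65,0,0,0,0],[-1,-0.65,0,0,0,0]]]' -1; python3 -c "
from h import *
goto([580,180,230]);goto([556,-225,230],[np.pi,0,np.radians(109)])"
```

```text
clock: 1.1
eef_pos: [260.5, 459.3, 229.3]
tool_rot: [3.135, -0.007, 2.71]
force: [0.7, 0.7, -0.7]
width: 85.3
shift units [-13.567  -4.004  -0.149] turn units None | clock 1.1 F [ 0.7  0.7 -0.7] w 85.3 at [260.5 459.3 229.3]
shift units [-18.483 -16.602  -0.266] turn units [ 0.03  -0.091  7.715] | clock 1.1 F [ 0.7  0.7 -0.7] w 85.3 at [260.5 459.3 229.3]
```

```bash
python3 -m crank '[[[-1,-0.3,0,0,0,0],[-1,-0.3,0,0,0,0],[-1,-0.3,0,0,0,0],[-1,-0.3,0,0,0,0],[-1,-0.3,0,0,0,0],[-1,-0.3,0,0,0,0],[-1,-0.5,0,0,0,0],[-1,-0.8,0,0,0,0],[-0.9,-1,0,0,0,0],[-0.8,-1,0,0,0,0],[-0.7,-1,0,0,0,0],[-0.6,-1,0,0,0,0]]]'; python3 -c "
from h import *
goto([556,-225,230],[np.pi,0,np.radians(109)])"
```

```text
clock: 2.1
eef_pos: [485.3, 112.9, 228.2]
tool_rot: [3.126, -0.0, 2.714]
force: [1.0, -0.1, -0.7]
width: 85.3
shift units [-6.811 -9.272 -0.212] turn units [ 0.143 -0.066  7.754] | clock 2.1 F [ 1.  -0.1 -0.7] w 85.3 at [485.3 112.9 228.2]
```

```bash
python3 -m crank '[[[-0.72,-1,0,0,0,0],[-0.72,-1,0,0,0,0],[-0.72,-1,0,0,0,0],[-0.72,-1,0,0,0,0],[-0.72,-1,0,0,0,0],[-0.72,-1,0,0,0,0],[-0.72,-1,0,0,0,0],[-0.72,-1,0,0,0,0],[-0.72,-1,0,0,0,0],[0,0,0,0,0,1],[0,0,0,0,0,1],[0,0,0,0,0,1]]]'; python3 -c "
from h import *
goto([556,-225,230],[np.pi,0,np.radians(109)])"
```

```text
clock: 3.1
eef_pos: [550.9, -246.2, 226.3]
tool_rot: [3.127, 0.006, 2.373]
force: [-0.3, -0.8, 0.5]
width: 85.6
shift units [ 0.367  0.628 -0.115] turn units [0.153 0.022 4.492] | clock 3.1 F [-0.3 -0.8  0.5] w 85.6 at [ 550.9 -246.2  226.3]
```

```bash
python3 -m crank '[[[0.37,0.6,0,0.15,0,1],[0,0,0,0,0,1],[0,0,0,0,0,1],[0,0,0,0,0,1],[0,0,0,0,0,0.5],[0,0,0,0,0,0]]]'; python3 -c "
from h import *
goto([556,-225,17],[np.pi,0,np.radians(109)])"
```

```text
clock: 3.6
eef_pos: [555.7, -226.8, 226.8]
tool_rot: [3.14, 0.007, 1.87]
force: [-0.8, 0.5, 0.6]
width: 85.2
shift units [0.102 0.017 6.993] turn units [ 0.015  0.063 -0.312] | clock 3.6 F [-0.8  0.5  0.6] w 85.2 at [ 555.7 -226.8  226.8]
```

```bash
python3 -m crank '[[[0.1,0,0.9,0,0.06,-0.3],[0,0,1,0,0,0],[0,0,1,0,0,0],[0,0,1,0,0,0],[0,0,1,0,0,0],[0,0,1,0,0,0],[0,0,0.6,0,0,0],[0,0,0.3,0,0,0],[0,0,0,0,0,0]]]'; python3 -c "
from h import *
goto([556,-225,17],[np.pi,0,np.radians(109)])
shot('side','pre.png')"
```

```text
clock: 4.35
eef_pos: [561.8, -225.1, 18.1]
tool_rot: [3.129, 0.006, 1.92]
force: [-0.5, 0.1, -0.0]
width: 85.7
shift units [ 0.07  -0.181  0.035] turn units [0.121 0.056 0.17 ] | clock 4.35 F [-0.5  0.1 -0. ] w 85.7 at [ 561.8 -225.1   18.1]
```

```bash
python3 -c "
import cv2
a=cv2.imread('pics/pre.png')[170:370,200:460];cv2.imwrite('pics/prec.png',cv2.resize(a,None,fx=3,fy=3))"
```

```text
(no output)
```

View pics/prec.png

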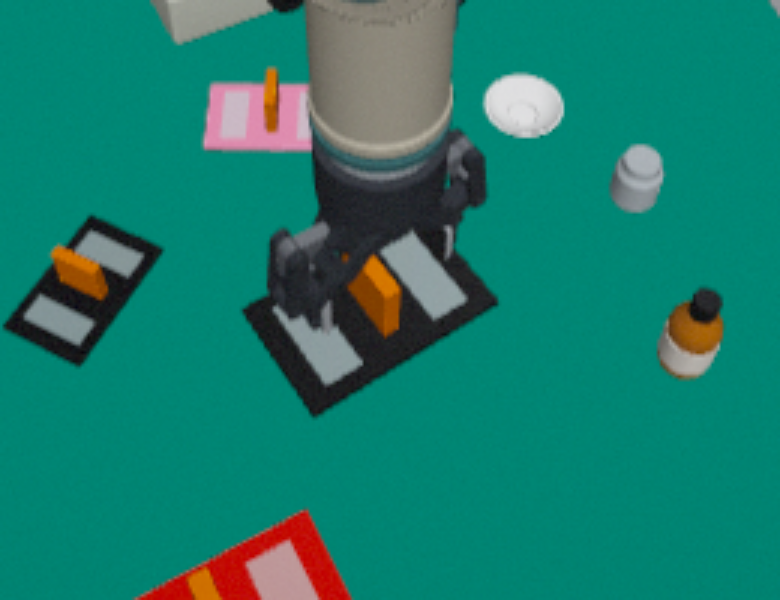

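The gripper straddles the fin of the large black plate (fin at about (375,290) in the crop). I'll make a small correction and close.

```bash
python3 -m crank '[[[0.05,-0.18,0,0.12,0.05,0.17],[0,0,0,0,0,0]]]'; python3 -m crank '[[[0,0,0,0,0,0],[0,0,0,0,0,0],[0,0,0,0,0,0],[0,0,0,0,0,0],[0,0,0,0,0,0],[0,0,0,0,0,0],[0,0,0,0,0,0],[0,0,0,0,0,0],[0,0,0,0,0,0],[0,0,0,0,0,0]]]' 1;  python3 -c "
from h import *
goto([556,-225,17],[np.pi,0,np.radians(109)])"
```

```text
clock: 4.57
eef_pos: [557.5, -226.7, 21.1]
tool_rot: [3.139, 0.003, 1.901]
force: [-0.3, 0.3, -0.0]
width: 85.4
clock: 5.4
eef_pos: [560.8, -228.2, 27.0]
tool_rot: [3.133, 0.009, 1.902]
force: [-0.5, -0.3, 1.3]
width: 11.2
shift units [ 0.155 -0.121  0.33 ] turn units [ 0.086  0.088 -0.   ] | clock 5.4 F [-0.5 -0.3  1.3] w 11.2 at [ 560.8 -228.2   27. ]
```

```bash
python3 -m crank '[[[0,0,-0.5,0,0,0],[0,0,-1,0,0,0],[0,0,-1,0,0,0],[0,0,-1,0,0,0],[0,0,-1,0,0,0],[0,0,-0.7,0,0,0],[0,0,0,0,0,0]]]';  python3 -c "
from h import *
goto([590,155,175],[np.pi,0,np.radians(102.7)])"
```

```text
clock: 5.98
eef_pos: [555.6, -225.3, 183.3]
tool_rot: [-3.141, 0.0, 1.901]
force: [1.0, -0.2, -2.3]
width: 11.2
shift units [11.618  5.198  0.27 ] turn units [-0.006  0.004  1.04 ] | clock 5.98 F [ 1.  -0.2 -2.3] w 11.2 at [ 555.6 -225.3  183.3]
```

```bash
python3 -m crank '[[[0.9,0.41,0,0,0,0],[1,0.45,0,0,0,0],[1,0.45,0,0,0,0],[1,0.45,0,0,0,0],[1,0.45,0,0,0,0],[1,0.45,0,0,0,0],[1,0.45,0,0,0,0],[1,0.45,0,0,0,0],[1,0.45,0,0,0,0],[1,0.45,0,0,0,0],[0.7,0.3,0,0,0,0],[0.4,0.2,0,0,0,1]]]';  python3 -c "
from h import *
goto([594,162,185],[np.pi,0,np.radians(102.7)])"
```

```text
clock: 6.98
eef_pos: [583.9, 145.0, 165.4]
tool_rot: [-3.122, 0.003, 1.783]
force: [0.3, -0.4, -2.1]
width: 11.1
shift units [ 0.482  0.435 -0.665] turn units [-0.188  0.027 -0.09 ] | clock 6.98 F [ 0.3 -0.4 -2.1] w 11.1 at [583.9 145.  165.4]
```

```bash
cat >> h.py <<'E'
YAW=np.radians(12.7);MID=np.array([593.5,168.8,0.])  # opening middle, world
SX=np.array([np.cos(YAW),np.sin(YAW),0]);SY=np.array([-SX[1],SX[0],0]);SZ=np.array([0,0,1.])
P0=np.array([4.6,0,27.])   # plate origin in tool frame
def plan(xA,zA,th):
    Rt=Ro.from_rotvec(-np.radians(th)*SY)*Ro.from_euler('xyz',[np.pi,0,np.radians(90)+YAW])
    T=MID+SX*xA+SZ*zA-Rt.apply(P0+[0,-73,0]); goto(T,Rt.as_euler('xyz'))
def where(st=None):
    s=st or ctrl.read_state();R=Ro.from_euler('xyz',s['tool_rot'])
    o=[]
    for e in(-73,0,73):
        p=s['eef_pos']+R.apply(P0+[0,e,0])-MID; o.append(np.round([p@SX,p@SY,p[2]],1))
    n=R.apply([0,0,-1]); y=R.apply([0,1,0])
    print('A',o[0],'O',o[1],'B',o[2],'tilt',np.degrees(np.arcsin(y[2])).round(2),'roll',np.degrees(n@SY).round(2),'yaw',np.degrees(y@SY).round(2),'F stage',np.round([s['force']@SX,s['force']@SY,s['force'][2]],1),'t',round(s['clock'],2))
E
python3 -c "
from h import *
where();plan(-50,125,14)"
```

```text
A [-88.  -15.9 139.8] O [-15.1 -16.6 138.4] B [ 57.9 -17.3 136.9] tilt -1.13 roll 0.16 yaw -0.54 F stage [ 0.2 -0.5 -2.1] t 6.98
shift units [ 0.56   0.955 -0.137] turn units [-2.521  0.038 -0.087] | clock 6.98 F [ 0.3 -0.4 -2.1] w 11.1 at [583.9 145.  165.4]
```

```bash
python3 -m crank '[[[0.3,0.5,-0.1,-0.9,0,0],[0.26,0.4,0,-0.9,0,0],[0,0,0,-0.72,0,-0.08],[0,0,0,0,0,0],[0,0,0,0,0,0]]]';  python3 - <<'E'
from h import *
where();plan(-50,125,14)
for n in('top','side'):
    p=shot(n,n+'1.png');np.savez(n+'1.npz',w=cloud(p),c=p['color'])
a=cv2.imread('pics/top1.png')[110:290,120:280];b=cv2.imread('pics/side1.png')[40:220,200:400]
cv2.imwrite('pics/c1.png',np.hstack([cv2.resize(a,None,fx=2.2,fy=2.2),cv2.resize(b,None,fx=2.2,fy=2.2)]))
where()
E
```

```text
clock: 7.4
eef_pos: [601.7, 176.7, 158.9]
tool_rot: [2.902, 0.004, 1.799]
force: [-0.1, 0.1, -2.4]
width: 11.4
A [-54.8  10.  115.4] O [ 16.2  10.5 132.7] B [ 87.1  11.  150. ] tilt 13.71 roll 0.12 yaw 0.41 F stage [-0.1  0.1 -2.4] t 7.4
shift units [-0.353  0.222 -0.286] turn units [-0.047  0.02   0.068] | clock 7.4 F [-0.1  0.1 -2.4] w 11.4 at [601.7 176.7 158.9]
A [-54.2   9.1 115.6] O [ 16.7   9.6 132.9] B [ 87.6  10.  150.2] tilt 13.72 roll 0.17 yaw 0.37 F stage [ 0.3  0.7 -2.1] t 7.5
```

View pics/c1.png

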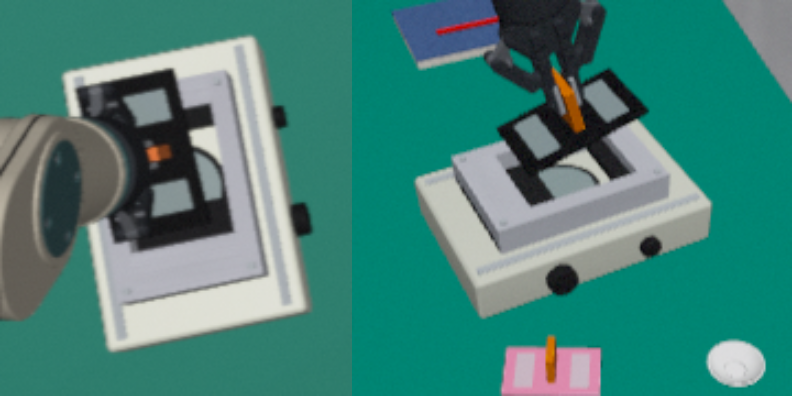

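Run:
```python
from h import *
th=np.radians(13.7)
for n in('top','side'):
    d=np.load(n+'1.npz');W=d['w'].reshape(-1,3);C=d['c'].reshape(-1,3).astype(int)
    q=W-MID;x=q@SX;y=q@SY;z=W[:,2]
    # in-plate coordinates
    u=np.array([np.cos(th),np.sin(th)]);
    A=np.array([-54.5,115.5])
    a=(x-A[0])*u[0]+(z-A[1])*u[1];h=-(x-A[0])*u[1]+(z-A[1])*u[0]
    m=(a>-15)&(a<165)&(abs(y)<80)&(h>-6)&(h<14)
    print(n,m.sum(),'h med',np.median(h[m]).round(2),'a',np.percentile(a[m],[.5,99.5]).round(1))
    co=np.linalg.lstsq(np.c_[a[m],y[m],np.ones(m.sum())],h[m],rcond=None)[0];print(' plane tilt deg',np.degrees(co[:2]).round(2))
    for lo in range(5,146,20):
        s=m&(a>lo)&(a<lo+20)
        if s.sum()>20: print(lo,s.sum(),np.percentile(y[s],[1,99]).round(1),end=' ')
    f=(C[:,0]>C[:,2]+80)&(a>50)&(a<100)&(abs(y)<60)&(h>15)
    print('\n fin',f.sum(),'a',np.percentile(a[f],[2,98]).round(1),'y',np.percentile(y[f],[2,98]).round(1),'h',np.percentile(h[f],[2,98]).round(1))
    # frame opening again in stage frame (side walls tops)
```

```text
top 1693 h med 5.03 a [  0.3 145.3]
 plane tilt deg [-0.22  0.49]
5 276 [-33.   56.4] 25 222 [-33.3  10.9] 45 205 [-32.9  11.7] 65 138 [-32.9  -0.2] 85 220 [-32.7  12. ] 105 237 [-32.3  55. ] 125 296 [-31.9  56.8] 
 fin 47 a [68.1 78.2] y [-13.5  -6. ] h [18.9 57.1]
side 1439 h med 4.34 a [ -3.2 141.6]
 plane tilt deg [-0.28  0.81]
5 222 [-37.2  52.2] 25 225 [-37.7  51.4] 45 214 [-37.3  50. ] 65 97 [-37.5   7.1] 85 172 [-36.6  39.6] 105 215 [-36.1  52.2] 125 189 [-36.5  53.1] 
 fin 135 a [63.6 76. ] y [-18.   27.3] h [16.6 57.4]
```

```bash
python3 -m crank '[[[-0.33,0.1,0.5,-0.05,0.02,0.07],[0,0,0.5,0,0,0],[0,0,0,0,0,0]]]';  python3 -c "
from h import *
where();plan(-51,72,14)"
```

```text
clock: 7.75
eef_pos: [618.0, 168.0, 129.9]
tool_rot: [2.896, 0.001, 1.79]
force: [-0.7, 0.7, -2.8]
width: 10.7
A [-40.5  -1.4  86. ] O [ 30.3  -1.6 103.7] B [101.1  -1.7 121.5] tilt 14.05 roll 0.08 yaw -0.14 F stage [-0.5  0.8 -2.8] t 7.75
shift units [ 0.051 -0.452  0.371] turn units [ 0.008  0.013 -0.023] | clock 7.75 F [-0.7  0.7 -2.8] w 10.7 at [618.  168.  129.9]
```

```bash
python3 -m crank '[[[0.05,-0.25,0.1,0,0,0],[0,-0.2,0.12,0,0,0],[0,0,0.12,0,0,0],[0,0,0,0,0,0]]]';  python3 -c "
from h import *
where();plan(-62,70,14)"
```

```text
clock: 8.08
eef_pos: [606.7, 166.7, 114.6]
tool_rot: [2.899, 0.001, 1.789]
force: [-0.2, 0.6, -2.0]
width: 11.0
A [-52.   -0.2  70.9] O [18.9 -0.4 88.4] B [ 89.8  -0.7 105.9] tilt 13.89 roll 0.11 yaw -0.2 F stage [-0.1  0.6 -2. ] t 8.08
shift units [ 0.011 -0.333 -0.057] turn units [-0.019  0.019 -0.033] | clock 8.08 F [-0.2  0.6 -2. ] w 11.0 at [606.7 166.7 114.6]
```

```bash
python3 -m crank '[[[0,-0.2,-0.04,0,0,0],[0,-0.2,-0.04,0,0,0],[0,-0.14,-0.03,0,0,0],[0,0,0.02,0,0,0]]]';  python3 -c "
from h import *
where();plan(-72,69,14)"
```

```text
clock: 8.42
eef_pos: [588.8, 163.5, 114.0]
tool_rot: [2.899, 0.001, 1.79]
force: [-0.4, -1.3, -1.6]
width: 11.3
A [-70.1   0.6  70.3] O [ 0.7  0.4 87.8] B [ 71.6   0.3 105.4] tilt 13.91 roll 0.07 yaw -0.14 F stage [-0.7 -1.2 -1.6] t 8.42
shift units [-0.016 -0.071  0.022] turn units [-0.015  0.012 -0.024] | clock 8.42 F [-0.4 -1.3 -1.6] w 11.3 at [588.8 163.5 114. ]
```

```bash
for i in 1 2 3; do python3 -m crank '[[[0,-0.06,-0.01,0,0,0],[0,-0.03,0,0,0,0]]]' >/dev/null;  python3 -c "
from h import *
where()"; done
```

```text
A [-70.5   0.5  70.9] O [ 0.3  0.3 88.9] B [7.100e+01 1.000e-01 1.068e+02] tilt 14.24 roll 0.1 yaw -0.17 F stage [ 2.1  0.8 -1.9] t 8.58
A [-70.5   0.5  71.4] O [ 0.1  0.3 89.7] B [ 70.8   0.  108.1] tilt 14.55 roll 0.13 yaw -0.19 F stage [ 2.2  0.1 -2.8] t 8.75
A [-71.2   0.5  71.5] O [-0.6  0.2 90.1] B [ 70.   -0.  108.8] tilt 14.78 roll 0.15 yaw -0.2 F stage [ 3.9  0.4 -3. ] t 8.92
```

```bash
for i in 1 2; do python3 -m crank '[[[0,-0.15,0,0.06,0,0.02],[0,-0.12,0.02,0.06,0,0]]]' >/dev/null;  python3 -c "
from h import *
where()"; done
```

```text
A [-76.7   0.5  70.7] O [-5.9  0.1 88.9] B [ 64.8  -0.4 107. ] tilt 14.38 roll 0.17 yaw -0.34 F stage [4.3 0.9 2.3] t 9.08
A [-80.8   0.5  70.6] O [-10.   -0.1  88.4] B [ 60.8  -0.7 106.2] tilt 14.12 roll 0.2 yaw -0.46 F stage [8.2 0.4 1.1] t 9.25
```

```bash
cat > v.py <<'E'
from h import *
import sys
f=sys.argv[1]
where()
p=shot('side',f+'.png');W=cloud(p).reshape(-1,3);C=p['color'].reshape(-1,3).astype(int)
q=W-MID;x=q@SX;y=q@SY;z=W[:,2]
s=ctrl.read_state();R=Ro.from_euler('xyz',s['tool_rot']);t=(W-s['eef_pos'])@R.as_matrix()-P0
a=t[:,1]+73;h=-t[:,2];b=t[:,0]
m=(a>5)&(a<141)&(abs(b)<43)&(h>-5)&(h<12)&(z>68)&~((C[:,0]>C[:,2]+60))&(abs(a-73)>12)
for _ in range(4):
    co=np.linalg.lstsq(np.c_[a[m]-73,b[m],np.ones(m.sum())],h[m],rcond=None)[0]
    r=h-np.c_[a-73,b,np.ones(len(a))]@co; m&=abs(r)<2.5
print('plate pts',m.sum(),'extra tilt deg',np.degrees(co[0]).round(2),'roll',np.degrees(co[1]).round(2),'top height above P0 (expect ~4.5)',co[2].round(2),'a',np.percentile(a[m],[.5,99.5]).round(1),'b',np.percentile(b[m],[.5,99.5]).round(1),'z range',np.percentile(z[m],[.5,99.5]).round(1))
cv2.imwrite('pics/'+f+'c.png',cv2.resize(p['color'][60:200,210:390,::-1],None,fx=4,fy=4,interpolation=cv2.INTER_CUBIC))
E
python3 v.py s2
```

```text
A [-80.8   0.5  70.6] O [-10.   -0.1  88.4] B [ 60.8  -0.7 106.2] tilt 14.12 roll 0.2 yaw -0.46 F stage [8.2 0.4 1.1] t 9.25
plate pts 870 extra tilt deg -0.03 roll 0.69 top height above P0 (expect ~4.5) 4.9 a [ 20.  140.3] b [-42.5  41.5] z range [ 79.3 110.8]
```

View pics/s2c.png

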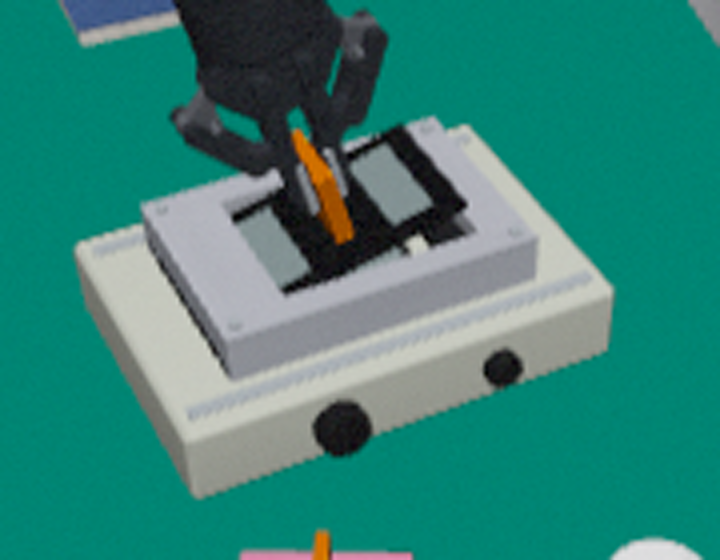

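```bash
python3 -m crank '[[[0,0.03,0.16,0.5,0,0.04],[0,0.03,0.16,0.5,0,0.04]]]' >/dev/null;  python3 -c "
from h import *
where();plan(-80.8,68,6)"
```

```text
A [-79.3   0.8  70.8] O [-7.  -0.5 81.4] B [65.2 -1.7 92.1] tilt 8.38 roll 0.12 yaw -0.96 F stage [ 4.4  0.4 -2.5] t 9.47
shift units [ 0.014 -0.027  0.187] turn units [ 0.397  0.017 -0.161] | clock 9.47 F [ 4.2  1.4 -2.5] w 10.9 at [583.8 161.5 108.1]
```

```bash
python3 -m crank '[[[0.01,-0.07,0.05,0.1,0,-0.16],[0,-0.04,0.07,0.15,0,0]]]' >/dev/null;  python3 -c "
from h import *
where();plan(-81,67.5,5)"
```

```text
A [-78.8   0.2  69.5] O [-6.3  0.2 78.5] B [66.1  0.2 87.5] tilt 7.1 roll 0.14 yaw 0.02 F stage [ 0.5 -0.5  2.8] t 9.63
shift units [-0.009 -0.05   0.146] turn units [0.35  0.023 0.003] | clock 9.63 F [ 0.6 -0.4  2.8] w 11.1 at [585.  162.5 105.3]
```

```bash
python3 -m crank '[[[0,-0.05,-0.12,-0.35,0,0],[0,-0.14,0,0,0,0],[0,-0.08,0,0,0,0]]]' >/dev/null;  python3 -c "
from h import *
where();plan(-81,67.5,5)"
```

```text
A [-81.4   0.1  69.6] O [-9.4 -0.  81.8] B [62.5 -0.2 94. ] tilt 9.64 roll 0.21 yaw -0.1 F stage [ 8.9  0.8 -1.6] t 9.88
shift units [-0.001  0.066  0.271] turn units [ 0.774  0.033 -0.017] | clock 9.88 F [ 8.5  2.8 -1.6] w 11.1 at [580.9 161.3 108.4]
```

```bash
python3 -m crank '[[[0,-0.06,0.11,0.4,0,0],[0,-0.06,0.11,0.4,0,0]]]' >/dev/null;  python3 -c "
from h import *
where();plan(-81.4,67.5,3)"
```

```text
A [-82.    0.2  70.1] O [-9.4 -0.1 77. ] B [63.3 -0.4 83.9] tilt 5.44 roll 0.2 yaw -0.24 F stage [ 9.3  0.8 -7.2] t 10.05
shift units [0.001 0.049 0.193] turn units [ 0.407  0.032 -0.04 ] | clock 10.05 F [ 8.9  2.8 -7.2] w 10.8 at [582.9 161.7 103.9]
```

```bash
python3 -m crank '[[[0,-0.05,0.13,0.35,0,-0.03],[0,-0.05,0.12,0.3,0,0]]]' >/dev/null;  python3 -c "
from h import *
where();plan(-81,66.5,0)"
```

```text
A [-81.9   0.1  68.5] O [-9.  -0.  70.8] B [64.  -0.2 73.2] tilt 1.86 roll 0.21 yaw -0.13 F stage [6.5 0.4 1.9] t 10.22
shift units [-0.002  0.057  0.147] turn units [ 0.31   0.034 -0.022] | clock 10.22 F [6.2 1.8 1.9] w 10.9 at [584.9 162.2  97.8]
```

```bash
python3 -m crank '[[[0,-0.03,0.08,0.2,0,-0.02],[0,-0.02,0.06,0.15,0,0],[0,-0.01,0.04,0,0,0]]]' >/dev/null;  python3 -c "
from h import *
where();plan(-81,66.5,0)"
```

```text
A [-80.1  -0.   66.4] O [-7.1 -0.2 66.3] B [65.9 -0.3 66.3] tilt -0.03 roll 0.23 yaw -0.11 F stage [4.5 0.5 0.8] t 10.47
shift units [ 0.002 -0.029 -0.005] turn units [-0.005  0.038 -0.018] | clock 10.47 F [4.3 1.5 0.8] w 11.3 at [587.6 162.7  93.4]
```

```bash
python3 -m crank '[[[0,0.05,0.02,0,0,0],[0,0.06,0.02,0,0,0],[0,0.06,0.02,0,0,0],[0,0.05,0.02,0,0,0],[0,0,0.02,0,0,0]]]' >/dev/null;  python3 -c "
from h import *
where()"
```

```text
A [-75.1   0.1  66.3] O [-2.1 -0.2 65.9] B [70.9 -0.4 65.6] tilt -0.26 roll 0.13 yaw -0.2 F stage [3.5 2.3 3.3] t 10.88
```

```bash
python3 -m crank '[[[0,0.06,0.02,0,0,0],[0,0.04,0.02,0.03,0,0],[0,0,0.02,0.02,0,0]]]' >/dev/null;  python3 -c "
from h import *
where()"; python3 -m crank '[[[0,0,0,0,0,0],[0,0,0,0,0,0],[0,0,0,0,0,0],[0,0,0,0,0,0],[0,0,0,0,0,0],[0,0,0,0,0,0],[0,0,0,0,0,0],[0,0,0,0,0,0]]]' -1; python3 -m crank '[[[0,0,-0.4,0,0,0],[0,0,-0.8,0,0,0],[0,0,-1,0,0,0],[0,0,-1,0,0,0],[0,0,-1,0,0,0],[0,0,0,0,0,0]]]'
python3 - <<'E'
from h import *
o=[]
for n,b in(('top',(140,270,120,275)),('side',(220,370,85,185))):
    p=shot(n);W=cloud(p).reshape(-1,3);C=p['color'].reshape(-1,3).astype(int)
    q=W-MID;x=q@SX;y=q@SY;z=W[:,2]
    m=(abs(x)<62)&(abs(y)<43)&(z>60)&(z<84)&(C.max(1)-C.min(1)<40)
    co=np.linalg.lstsq(np.c_[x[m],y[m],np.ones(m.sum())],z[m],rcond=None)[0]
    f=(C[:,0]>C[:,2]+80)&(abs(x)<40)&(abs(y)<50)&(z>112)&(z<130)
    print(n,m.sum(),'top z',co[2].round(2),'slope deg',np.degrees(co[:2]).round(2),'fin x',np.percentile(x[f],[3,97]).round(1),'y',np.percentile(y[f],[3,97]).round(1),'ztop',np.percentile(z[f],95).round(1))
    o.append(cv2.resize(p['color'][b[2]-20:b[3]+20 if n=='top' else b[3]+40,b[0]:b[1]+(20 if n=='top' else 0),::-1],(390,500)))
cv2.imwrite('pics/end.png',np.hstack(o))
E
```

```text
A [-74.7   0.2  67.2] O [-1.7 -0.1 66.2] B [71.3 -0.4 65.2] tilt -0.8 roll 0.06 yaw -0.23 F stage [2.4 0.7 4.7] t 11.13
clock: 11.8
eef_pos: [583.6, 161.7, 89.7]
tool_rot: [-3.107, 0.0, 1.788]
force: [-0.5, -0.2, -0.8]
width: 85.2
clock: 12.3
eef_pos: [586.9, 161.7, 222.7]
tool_rot: [-3.102, 0.002, 1.787]
force: [1.7, -0.4, 0.2]
width: 85.3
top 1847 top z 71.81 slope deg [-0.35  0.45] fin x [-6.4  4.7] y [-23.5  23.7] ztop 123.8
side 731 top z 70.66 slope deg [-0.36 -0.03] fin x [-8.9  2.8] y [-27.7  19.9] ztop 121.8
```

View pics/end.png

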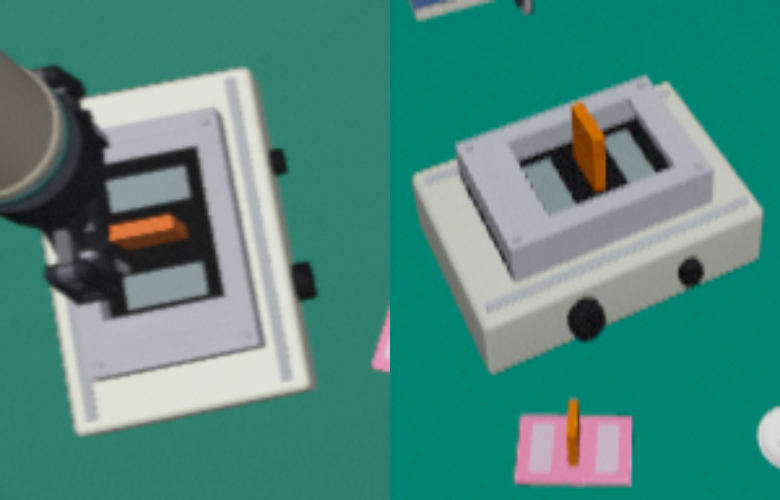

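The plate lies flat in the frame. Its fin is at x about -2 mm from the opening middle, which is the seated value, and its upper face is at about 72 mm. The robot is clear, so I'll hand in.

```bash
python3 -c "
from cell import ctrl
print(ctrl.finish_job())"
```

```text
the job is handed in; nothing more can be done
None
```

The plate is in the frame and released, and I handed the job in at about 12.5 s of the 48 s; no verdict is reported.

**What I did**
- I gripped the large black plate by its fin and tipped it about 14°. I passed its lower end under the near lip and pressed on the spring bar to its stop.
- On the first try at lowering it, the raised end came down on the far lip. I backed off a little, pressed again and laid it flat.
- I eased it about 5 mm towards the far wall while still holding it, then opened the gripper and lifted clear.
- The highest wrist forces I read were about 9 N along the stage and 7 N vertically. I took readings only between moves, so short peaks in between would not show.

**Last checks**
- **Height:** the plate's upper face measured 70.7 mm (side camera) and 71.8 mm (top camera), against 72 expected. Both cameras read the bench about 1 mm low.
- **Level:** the measured slope is at most about 0.45°.
- **Position along the stage:** the fin centre is at -0.9 mm (top) and -3.1 mm (side) from the opening middle. The average is -2, exactly the seated value.
- **Position across the stage:** the two cameras disagree by 4 mm, with the fin at 0 (top) and -4 (side). I had already seen this calibration offset before moving.
- **Bystanders:** I did not measure the dish, objective and oil bottle again at the end. The arm's path stayed well away from them.

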